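# Hold a crane lever controller in its third notch for metering

### The arm

A 7-joint arm with a two-finger parallel gripper is mounted at the origin on the work surface. World frame = base frame: x ahead of the robot, y to its left, z up, the work surface at z = 0. Lengths are in m, angles in rad, forces in N, time in s.
With the tool pointing down it reaches from about 0.425 to 0.925 m from the base axis. Payload 6.8 kg.
Tool frame: the origin (TCP) lies on the centre line of the jaws, within the pads' length; the fingertips stand 11 mm ahead of it and the grasp point (between the pads) lies 8 mm behind it; z points along the fingers, y is the line along which they close (so a half turn about z gives the same grasp; the last joint's range is limited). The gripper opens to 88 mm and grips with 3 to 60 N. Pads are 20 mm wide; open, the fingers measure 115 mm over their backs; the gripper's body (75 mm by 178 mm) begins 61 mm behind the grasp point.
Start: joints at [-1.29, 0.477, 0.022, 1.555, -0.011, 1.109, -0.083], TCP at [0.256, 0.625, 0.234] pointing down, gripper open.
Joint ranges: [-2.96, 2.96], [-0.34, 2.1], [-1.41, 1.46], [0.24, 2.44], [-1.37, 4.51], [0.17, 1.92], [-2.96, 2.96]. Speed limits (rad/s): [2.39, 2.39, 3.14, 3.14, 3.14, 3.14, 3.14].

### API

Orientations are given as a unit quaternion [w, x, y, z].
In Python, from rig import manip gives the robot as it stands. The module is installed in compiled form; this text tells all that it offers.
- The arm moves only by the tool send_rows, never from a script. Its argument "increments" is a list of rows, each a list of 3 entries, a list of its own where there are three numbers: the turn, a rotation vector about the world's x, y, z in degrees, then the shift along the world's x, y, z in cm, then the finger opening in cm, from 0 to 8.78. A call has 1 to 20 rows; each row shifts and turns the commanded pose from where the row before left it; what a row does not reach is not made up. A row lasts 1/8 s, in which the tool goes at most 62.5 mm and 10.7 degrees, less where a joint would pass 70% of its speed; a pose out of reach is approached as far as the arm can. A call with a gripper value outside its range is refused whole. The fingers move at their own pace and stop on an object; "grip_force" is the grip in N (left out, the last holds). Time passes only in rows, so rows that do not move let the fingers close. It gives the time, the measured TCP pose, the force, the opening and the grip force at its end, in the units of the state.
- manip.read_state(): the state, without advancing time (a new reading comes with each control period).
- manip.read_camera(name): name is "scene" or "side" or "wrist"; returns the picture (420x560x3 uint8, blue, green, red); there is no depth.
- manip.camera_model(name): a dict with "intrinsics" (3x3 intrinsics, pixels), "R" (3x3) and "t" (3): a world point X has camera coordinates R X + t. Camera axes: x right, y down, z forward; pixel columns grow to the right and rows downward; lengths in m; the calibration is good to about 2 mm. The wrist camera is an equidistant fisheye: a pixel r from the principal point sees the ray r / f radians off the axis. A picture is of the moment at which its call begins: read the wrist's pose just before it. camera_model takes no time and is no camera call; for the wrist camera it gives the pose at the moment of the call.
- manip.job_done(): hands the job in; it is judged then, once.
The state is a dict: "time_s": time; "joints": joint angles; "qvel": joint speeds; "joint_efforts": joint torques, N m; "eef_pos": TCP position; "ee_rot": TCP orientation; "contact_force": force on the tool from outside, world axes, zero at the start; "torque": the same for the moment, N m; "width": finger opening in m; "finger_force": force on a finger pad.
Only numpy, scipy, OpenCV 4.12 (cv2) and the standard library are available. Lean on these libraries where they do the work, as an engineer would, in place of code of your own. Each camera call takes 0.05 s, during which the arm holds its last target. There are 200 camera calls.

### The job

The crane's lever controller stands on its test stand and I need its contacts held closed for metering. Lift the locking collar under the knob right up to its stop, then push the lever towards the terminal strip, counting the clicks, into the third notch without overrunning into the fourth. The lever springs back by itself, so finish still holding it there, and leave everything else on the bench alone.

Things in the scene. Friction and masses are not known exactly. Their poses are not given: they have to be found in the camera images.
- controller: Lever controller on an open test stand: steel base plate 210 x 130 x 10 mm, four pillars, slotted flange 120 x 100 mm with its top 118 mm above the bench, on it an arched two-rail gate rising to 137 mm, the lever upright through it. Heavy, does not shift. Origin: centre of the underside; z up; x towards the terminal strip; y along the lever's hinge axis, which lies 85 mm above the origin.
- terminal_strip (a point): Middle of the top of the terminal strip: a grey 108 x 20 mm row of paired brass screws across one end of the base plate, 86 mm from the controller's origin along its x, 25 mm above the bench. The lever has to lean towards it.
- lever: The moving lever: a 10 mm steel rod with a black pear-shaped knob (30 mm across, its top 155 mm from the hinge axis) and the locking collar on the rod below the knob. Origin on the hinge axis, 85 mm above the bench; its z runs up the rod. Upright at zero.
- collar_grip (a point): Centre of the locking collar's knurled aluminium grip: a cylinder 32 mm across, 30 mm high, coaxial with the rod, 99 mm from the hinge axis with the collar down (184 mm above the bench), 111 mm with it up. 13 mm of bare rod show between the down collar and the knob. Below the grip is a sleeve 18 mm across.
- collar_slide (a joint): Lift of the locking collar along the rod, m: 0 down (its cross pin sits in the zero slots of the gate and locks the lever upright, with 0.02 rad of play), 0.012 up at its stop. Sprung down with 2 N at the bottom, 3.2 N at the top; the pin clears the slots from about 0.008.
- lever_angle (a joint): Lever angle, rad: 0 upright, positive leaning to the terminal strip, limits -0.70 and 0.70. A sprung roller clicks into V notches at 0.166, 0.332, 0.498 (third) and 0.664: the push eases as it drops into a notch, then steps up by 3 to 4 N at the collar as it leaves it. A 1.4 N m/rad spring returns it to zero when let go; push at most 4 to 9 N.
- multimeter: Bystander: handheld multimeter, 190 x 92 x 47 mm, lying near the stand. Origin: centre of the underside, x along its length.
- screwdriver: Bystander: screwdriver, 200 mm long, 26 mm thick, lying beside the stand. Origin at mid-length on the bench, x along it to the tip.
- cover: Bystander: grey sheet-metal dust cover of the stand, an open tray 105 x 70 x 24 mm. Origin: centre of the underside.
- tape: Bystander: roll of black electrical tape, 68 mm across, 20 mm high. Origin: centre of the underside.
- switch_block: Bystander: spare black contact block, 50 x 34 x 25 mm, near the terminal strip end. Origin: centre of the underside.
- stalk: Bystander: steering-column stalk switch, about 210 x 52 x 40 mm, to one side of the bench. Origin near its middle, on the bench.
- ring_carrier: Bystander: square black steering-column housing 110 x 100 mm with a raised ring, 52 mm high, to one side of the bench. Origin: centre of the underside.
There are look-alikes about, which are no part of the job. Leave any orange look-alike of the controller alone.

How it is judged:
By the outcome, as a careful person would: the job done as asked, in the order asked, and still so for the second after the job is handed in, while the arm keeps its last pose, push and grip.
It also fails if it takes over 61 s, if anything falls off the work surface, if the arm or the gripper's body presses on something with over 40 N, if the wrist force passes 120 N, or if a joint passes its speed limit or range.

## Working session

There is one attempt and no reset: what is moved stays moved. The work goes in short steps, Python scripts to look and compute and a tool call to move; the robot and the scene stay as the last step left them, time stands still between calls to the robot, and variables do not carry over. Pictures are saved under pics/ and viewed, at most 10 in all, crops included, and the job is handed in when it is done.

Besides the shell and the picture viewer there is one more tool, called in YAML: its name, and indented under it one key for each argument. send_rows: Moves the arm, as the interface text tells. Its arguments: {"type":"object","properties":{"increments":{"type":"array"},"grip_force":{"type":"number"}},"required":["increments"]}

```bash
mkdir -p pics; python3 - <<'E'
from rig import manip
import cv2,numpy as np
for n in("scene","side"):
    cv2.imwrite(f"pics/{n}0.png",manip.read_camera(n))
    m=manip.camera_model(n);print(n,np.round(m["intrinsics"],1).tolist(),np.round(m["R"],4).tolist(),np.round(m["t"],4).tolist())
s=manip.read_state();print({k:np.round(v,3).tolist() for k,v in s.items()})
E
```

```text
scene [[518.5, 0.0, 280.3], [0.0, 518.5, 210.9], [0.0, 0.0, 1.0]] [[0.1313, 0.9913, 0.008], [0.5534, -0.0666, -0.8302], [-0.8225, 0.1135, -0.5574]] [-0.0684, -0.1908, 2.1974]
side [[435.3, 0.0, 279.9], [0.0, 435.3, 211.9], [0.0, 0.0, 1.0]] [[0.9607, -0.2777, 0.0049], [-0.1825, -0.6445, -0.7425], [0.2093, 0.7124, -0.6699]] [-0.5537, 0.2018, 1.578]
{'time_s': 0.1, 'joints': [-1.29, 0.478, 0.022, 1.556, -0.012, 1.109, -0.083], 'qvel': [-0.001, -0.002, -0.001, -0.003, -0.0, -0.0, -0.001], 'joint_efforts': [0.005, -58.409, 1.54, -27.331, -0.054, 0.013, 0.0], 'eef_pos': [0.256, 0.624, 0.233], 'ee_rot': [-0.0, 0.193, 0.981, -0.001], 'contact_force': [0.538, -0.161, 0.081], 'torque': [0.032, 0.018, -0.027], 'finger_force': 0.0, 'width': 0.088}
```

View pics/scene0.png

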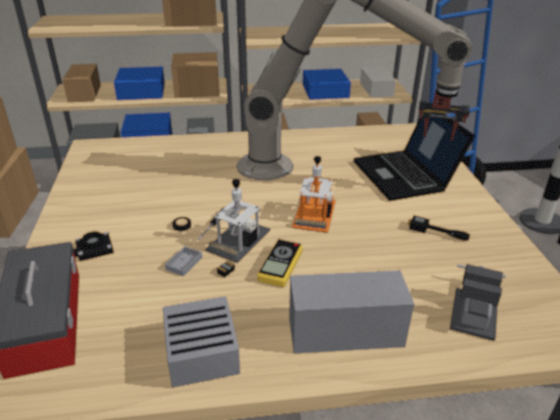

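View pics/side0.png

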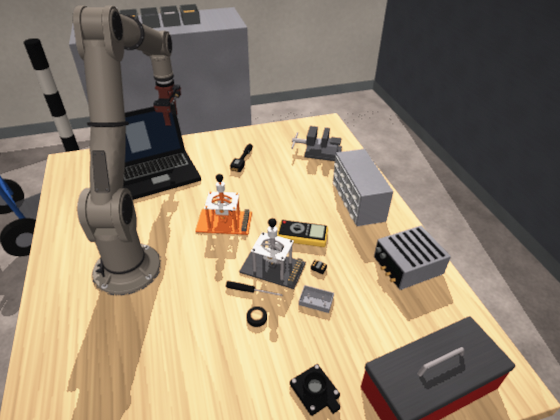

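The candidates are the grey stand (scene knob 236,183; side knob 272,223) and the orange look-alike (scene knob 317,160; side knob 219,178). I choose the grey one, with the screwdriver, tape, cover, switch block and multimeter around it. I'll check that with a close crop of both views.

```bash
python3 - <<'E'
import cv2,numpy as np
a=cv2.imread("pics/scene0.png")[170:280,190:280];b=cv2.imread("pics/side0.png")[210:300,230:330]
a=cv2.resize(a,(400,489),interpolation=2);b=cv2.resize(b,(400,360),interpolation=2)
c=np.zeros((489,800,3),np.uint8);c[:,:400]=a;c[:360,400:]=b
cv2.imwrite("pics/crop.png",c)
E
```

```text
(no output)
```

View pics/crop.png

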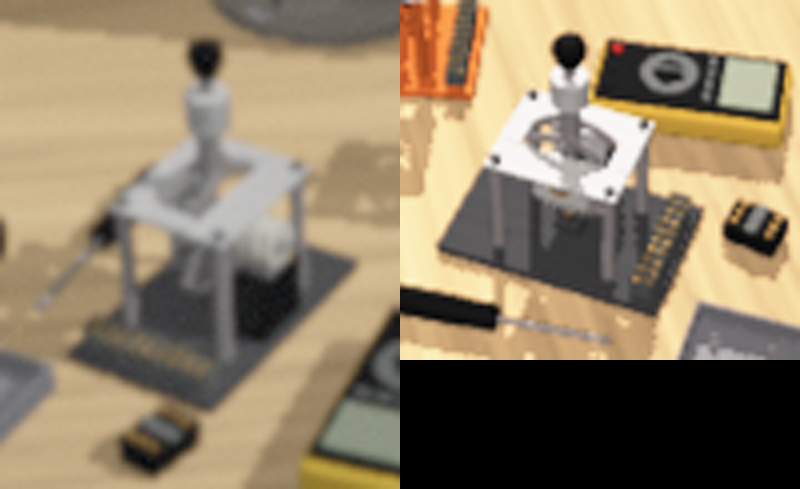

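```bash
cat > h.py <<'E'
from rig import manip
import numpy as np
def ray(n,p):
    m=manip.camera_model(n);R=np.array(m["R"]);t=np.array(m["t"]);d=R.T@np.linalg.solve(np.array(m["intrinsics"]),[p[0],p[1],1.])
    return -R.T@t,d/np.linalg.norm(d)
def plane(n,p,z):
    o,d=ray(n,p);return o+d*(z-o[2])/d[2]
def tri(ps,pd):
    A=np.zeros((3,3));b=np.zeros(3);r=[ray("scene",ps),ray("side",pd)]
    for o,d in r: P=np.eye(3)-np.outer(d,d);A+=P;b+=P@o
    x=np.linalg.solve(A,b);return x,[round(1e3*np.linalg.norm(np.cross(x-o,d)),1) for o,d in r]
E
python3 - <<'E'
from h import *
import cv2
np.set_printoptions(precision=4,suppress=True)
S=lambda x,y:(190+x/4.444-.4,170+y/4.444-.4)
D=lambda x,y:(230+(x-400)/4-.4,210+y/4-.4)
for nm,s,d in(("knob",(205,57),(570,50)),("collar",(208,108),(570,88)),("term",(150,350),(662,240)),("base near+y?",(70,350),(655,312)),("base other",(210,407),(702,205)),):
    print(nm,*tri(S(*s),D(*d)))
# masks for knob
for n,(x0,y0,x1,y1) in(("scene",(228,176,246,190)),("side",(264,216,281,229))):
    g=cv2.imread(f"pics/{n}0.png")[y0:y1,x0:x1].max(2);ys,xs=np.nonzero(g<75);print(n,xs.mean()+x0,ys.mean()+y0,len(xs),np.ptp(xs)+1,np.ptp(ys)+1)
print("brassplane",plane("scene",S(150,350),.025),plane("side",D(662,240),.025))
for p in((355,262),(210,407),(70,350)):print("S base",plane("scene",S(*p),.01))
for p in((440,245),(655,312),(702,205)):print("D base",plane("side",D(*p),.01))
for p in((305,168),(222,240),(118,208)):print("S fl",plane("scene",S(*p),.118))
for p in((532,92),(655,122),(612,200),(486,163)):print("D fl",plane("side",D(*p),.118))
for p in((280,240),(237,270)): pass
E
```

```text
knob [ 0.5069 -0.1425  0.227 ] [np.float64(1.1), np.float64(1.1)]
collar [ 0.5064 -0.1424  0.1836] [np.float64(1.5), np.float64(1.5)]
term [ 0.5763 -0.1944  0.0231] [np.float64(0.0), np.float64(0.0)]
base near+y? [ 0.5501 -0.2549  0.0069] [np.float64(1.9), np.float64(1.9)]
base other [ 0.6285 -0.1538  0.0085] [np.float64(0.7), np.float64(0.7)]
scene 235.6216216216216 182.72972972972974 37 6 8
side 272.0 222.3469387755102 49 7 9
brassplane [ 0.5787 -0.1944  0.025 ] [ 0.5758 -0.196   0.025 ]
S base [ 0.4669 -0.0307  0.01  ]
S base [ 0.6311 -0.1544  0.01  ]
S base [ 0.5522 -0.2533  0.01  ]
D base [ 0.3874 -0.1351  0.01  ]
D base [ 0.5498 -0.2593  0.01  ]
D base [ 0.6279 -0.1542  0.01  ]
S fl [ 0.4922 -0.0708  0.118 ]
S fl [ 0.5776 -0.1384  0.118 ]
S fl [ 0.5284 -0.2106  0.118 ]
D fl [ 0.49   -0.0758  0.118 ]
D fl [ 0.584  -0.1411  0.118 ]
D fl [ 0.5223 -0.2178  0.118 ]
D fl [ 0.4309 -0.1482  0.118 ]
```

The crop confirms the grey stand: brass terminal row at scene (223,248) / side (295,270), and triangulated heights of 0.184 for the collar and 0.023 for the strip, as described. The collar is at (0.5065,-0.1425), with controller x at about -37° in the world and the hinge axis at about 53°. I'll grip from above with the jaws closing along the hinge axis.

send_rows:
  increments:
    - [[0, 0, 0], [0, 0, 4.2], 8.7]
    - [[0, 0, 0], [0, 0, 4.2], 8.7]
    - [[0, 0, 0], [0, 0, 4.3], 8.7]
    - [[0, 0, 0], [2.8, -4.0, 0], 8.7]
    - [[0, 0, 0], [2.8, -4.0, 0], 8.7]
    - [[0, 0, 0], [2.8, -4.0, 0], 8.7]
    - [[0, 0, 0], [2.8, -4.0, 0], 8.7]
    - [[0, 0, 0], [2.8, -4.0, 0], 8.7]
    - [[0, 0, 0], [2.8, -4.0, 0], 8.7]
    - [[0, 0, 0], [2.8, -4.0, 0], 8.7]
    - [[0, 0, 0], [2.8, -4.0, 0], 8.7]
  grip_force: 35

```text
time_s: 1.48
eef_pos: [0.4804, 0.3031, 0.3604]
ee_rot: [-0.0, 0.193, 0.981, -0.0]
contact_force: [0.2, 0.3, -1.4]
width: 0.087
finger_force: 0.0
```

send_rows:
  increments:
    - [[0, 0, -1.7], [0.3, -4.9, 0], 8.7]
    - [[0, 0, -1.7], [0.3, -4.9, 0], 8.7]
    - [[0, 0, -1.7], [0.3, -4.9, 0], 8.7]
    - [[0, 0, -1.7], [0.3, -4.9, 0], 8.7]
    - [[0, 0, -1.7], [0.3, -4.9, 0], 8.7]
    - [[0, 0, -1.7], [0.3, -4.9, 0], 8.7]
    - [[0, 0, -1.7], [0.3, -4.9, 0], 8.7]
    - [[0, 0, -1.5], [0.3, -4.9, 0], 8.7]
    - [[0, 0, -1.5], [0.3, -4.9, 0], 8.7]
    - [[0, 0, 0], [0, 0, 0], 8.7]
    - [[0, 0, 0], [0, 0, 0], 8.7]

```text
time_s: 2.85
eef_pos: [0.5068, -0.1355, 0.3603]
ee_rot: [-0.0, 0.318, 0.948, 0.0]
contact_force: [0.2, 0.7, -0.4]
width: 0.087
finger_force: 0.0
```

```bash
python3 - <<'E'
from h import *
import cv2
from scipy.spatial.transform import Rotation as Ro
s=manip.read_state();m=manip.camera_model("wrist");im=manip.read_camera("wrist");cv2.imwrite("pics/w1.png",im)
w=s["ee_rot"];R=Ro.from_quat([w[1],w[2],w[3],w[0]]).as_matrix()
np.set_printoptions(precision=4,suppress=True)
print(s["time_s"],s["eef_pos"],R,s["joints"],s["contact_force"])
print(m)
K=np.array(m["intrinsics"])
for z in(.184,.237,.2):
    c=np.array(m["R"])@[.5065,-.1425,z]+m["t"];th=np.arctan2(np.hypot(c[0],c[1]),c[2]);ph=np.arctan2(c[1],c[0]);print(z,K[0,2]+K[0,0]*th*np.cos(ph),K[1,2]+K[1,1]*th*np.sin(ph))
E
```

```text
2.85 [ 0.5068 -0.1355  0.3603] [[-0.7972  0.6038 -0.0007]
 [ 0.6038  0.7972  0.0006]
 [ 0.001   0.     -1.    ]] [-0.358   0.1247  0.5635  1.7707 -0.0701  1.2669  1.1457] [ 0.224   0.7006 -0.3809]
{'intrinsics': array([[325.1923,   0.    , 280.4624],
       [  0.    , 325.1923, 212.978 ],
       [  0.    ,   0.    ,   1.    ]]), 'R': array([[ 0.6033,  0.7975,  0.001 ],
       [ 0.767 , -0.5805,  0.2733],
       [ 0.2185, -0.1641, -0.9619]]), 't': array([-0.1981, -0.5348,  0.3786])}
0.184 274.6100667788324 200.09785829821502
0.237 273.6169135205806 214.3277741321375
0.2 274.34289463026875 203.91372716661283
```

View pics/w1.png

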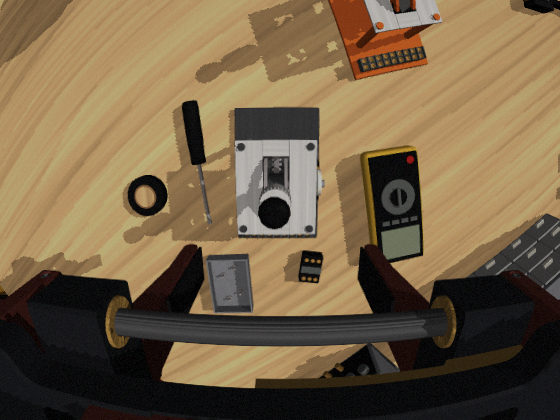

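The wrist view shows the knob at (274,211), exactly where it was predicted, and the stand square to the image with its terminal end at the bottom. The jaws are aligned, so I'll centre and go down.

send_rows:
  increments:
    - [[0, 0, 0], [0, -0.7, 0], 8.7]
    - [[0, 0, 0], [0, 0, -3], 8.7]
    - [[0, 0, 0], [0, 0, -3], 8.7]
    - [[0, 0, 0], [0, 0, -3], 8.7]
    - [[0, 0, 0], [0, 0, -3], 8.7]
    - [[0, 0, 0], [0, 0, -3], 8.7]
    - [[0, 0, 0], [0, 0, -2], 8.7]
    - [[0, 0, 0], [0, 0, -1.1], 8.7]
    - [[0, 0, 0], [0, 0, 0], 8.7]
    - [[0, 0, 0], [0, 0, 0], 8.7]

```text
time_s: 4.15
eef_pos: [0.5075, -0.1434, 0.1805]
ee_rot: [0.001, 0.319, 0.948, 0.0]
contact_force: [0.9, -0.1, 0.4]
width: 0.0867
finger_force: 0.0
```

```bash
python3 - <<'E'
from h import *
import cv2
s=manip.read_state();print(s["time_s"],s["eef_pos"],s["contact_force"])
im=manip.read_camera("wrist");cv2.imwrite("pics/w2.png",im)
E
```

```text
4.15 [ 0.50747857 -0.14342246  0.18046071] [ 0.8872641  -0.10348124  0.37633611]
```

View pics/w2.png

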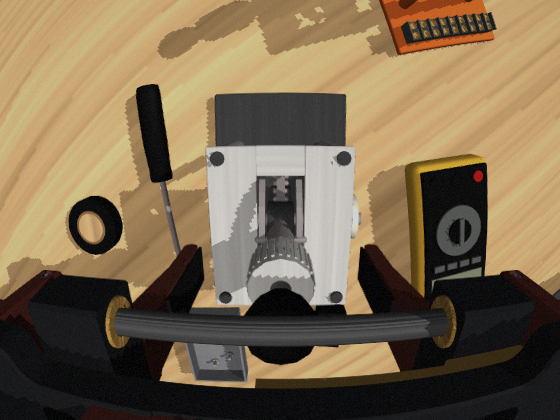

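Knob and collar sit at column 281, midway between the fingers (about 192 and 370), so I'll close.

send_rows:
  increments:
    - [[0, 0, 0], [0, 0, 0], 5]
    - [[0, 0, 0], [0, 0, 0], 4]
    - [[0, 0, 0], [0, 0, 0], 3]
    - [[0, 0, 0], [0, 0, 0], 2]
    - [[0, 0, 0], [0, 0, 0], 2]
    - [[0, 0, 0], [0, 0, 0], 2]
    - [[0, 0, 0], [0, 0, 0], 2]
    - [[0, 0, 0], [0, 0, 0], 2]
  grip_force: 35

```text
time_s: 5.2
eef_pos: [0.507, -0.1432, 0.1797]
ee_rot: [0.0, 0.319, 0.948, 0.0]
contact_force: [1.2, 1.0, -1.3]
width: 0.0314
finger_force: 35.0
```

send_rows:
  increments:
    - [[0, 0, 0], [0, 0, 0.2], 2]
    - [[0, 0, 0], [0, 0, 0.2], 2]
    - [[0, 0, 0], [0, 0, 0.2], 2]
    - [[0, 0, 0], [0, 0, 0.2], 2]
    - [[0, 0, 0], [0, 0, 0.1], 2]
    - [[0, 0, 0], [0, 0, 0], 2]
    - [[0, 0, 0], [0, 0, 0], 2]

```text
time_s: 6.08
eef_pos: [0.5069, -0.1432, 0.1886]
ee_rot: [-0.0, 0.319, 0.948, 0.0]
contact_force: [2.2, 1.6, -3.1]
width: 0.0316
finger_force: 35.0
```

send_rows:
  increments:
    - [[0, 0, 0], [0, 0, 0.1], 2]
    - [[0, 0, 0], [0, 0, 0], 2]

```text
time_s: 6.32
eef_pos: [0.5069, -0.1433, 0.1897]
ee_rot: [-0.0, 0.319, 0.948, 0.0]
contact_force: [0.7, 2.6, -3.3]
width: 0.0315
finger_force: 35.0
```

send_rows:
  increments:
    - [[0, 0, 0], [0, 0, 0.1], 2]
    - [[0, 0, 0], [0, 0, 0], 2]

```text
time_s: 6.58
eef_pos: [0.5069, -0.1432, 0.1907]
ee_rot: [0.0, 0.319, 0.948, 0.0]
contact_force: [1.7, 3.0, -2.9]
width: 0.0317
finger_force: 35.0
```

send_rows:
  increments:
    - [[0, 0, 0], [0, 0, 0.1], 2]
    - [[0, 0, 0], [0, 0, 0], 2]

```text
time_s: 6.82
eef_pos: [0.5069, -0.1433, 0.1917]
ee_rot: [-0.0, 0.319, 0.948, 0.0]
contact_force: [1.8, 2.3, -3.5]
width: 0.0313
finger_force: 35.0
```

send_rows:
  increments:
    - [[0, 0, 0], [0, 0, 0.1], 2]
    - [[0, 0, 0], [0, 0, 0], 2]

```text
time_s: 7.08
eef_pos: [0.5066, -0.143, 0.1919]
ee_rot: [-0.0, 0.319, 0.948, -0.0]
contact_force: [4.4, 2.6, -12.8]
width: 0.0316
finger_force: 35.0
```

send_rows:
  increments:
    - [[0, 0, 0], [0, 0, 0.05], 2]
    - [[0, 0, 0], [0, 0, 0], 2]

```text
time_s: 7.32
eef_pos: [0.5064, -0.1429, 0.192]
ee_rot: [-0.001, 0.319, 0.948, -0.0]
contact_force: [5.8, 1.8, -17.9]
width: 0.0317
finger_force: 35.0
```

The force jump to 18 N at 12.3 mm of travel shows the collar is at its stop. I'll push along the hinge arc one notch at a time, turning the tool with the lever and keeping a light upward pull.

send_rows:
  increments:
    - [[1.44, 1.9, 0], [0.36, -0.27, -0.01], 2]
    - [[1.44, 1.9, 0], [0.36, -0.27, -0.03], 2]
    - [[0, 0, 0], [0, 0, 0], 2]
  grip_force: 45

```text
time_s: 7.7
eef_pos: [0.5134, -0.1483, 0.1918]
ee_rot: [-0.041, 0.319, 0.947, 0.013]
contact_force: [0.3, 4.9, -11.1]
width: 0.0315
finger_force: 45.0
```

send_rows:
  increments:
    - [[1.44, 1.9, 0], [0.36, -0.27, -0.05], 2]
    - [[1.44, 1.9, 0], [0.35, -0.27, -0.06], 2]
    - [[0, 0, 0], [0, 0, 0], 2]

```text
time_s: 8.07
eef_pos: [0.5206, -0.1537, 0.1907]
ee_rot: [-0.08, 0.318, 0.944, 0.026]
contact_force: [1.7, 5.1, -11.9]
width: 0.0314
finger_force: 45.0
```

```bash
cat > st.py <<'E'
from h import *
from scipy.spatial.transform import Rotation as Ro
s=manip.read_state();w=s["ee_rot"];z=-Ro.from_quat([w[1],w[2],w[3],w[0]]).as_matrix()[:,2]
H=np.array([.5068,-.1432,.085]);X=np.array([.797,-.604,0]);Y=np.array([.604,.797,0]);f=np.array(s["contact_force"]);d=s["eef_pos"]-H
th=np.arctan2(d@X,d[2]);u=np.sin(th)*X+[0,0,np.cos(th)];t=np.cos(th)*X-[0,0,np.sin(th)]
print("th",th.round(4),"r",np.hypot(d@X,d[2]).round(4),"y",(d@Y).round(4),"tilt",np.arctan2(z@X,z[2]).round(4),"tilty",(z@Y).round(4),"f rad/tan/y",(f@u).round(1),(f@t).round(1),(f@Y).round(1),"T",np.round(s["torque"],2),"q",np.round(s["joints"],2),s["time_s"],s["width"])
E
python3 st.py
```

```text
th 0.1629 r 0.1071 y -0.0 tilt 0.1679 tilty 0.0008 f rad/tan/y -12.0 0.2 5.0 T [ 0.75 -0.71 -0.05] q [-0.18  0.43  0.51  1.83 -0.29  1.11  1.39] 8.075 0.031396193179355034
```

send_rows:
  increments:
    - [[1.44, 1.9, 0], [0.35, -0.27, -0.08], 2]
    - [[1.44, 1.9, 0], [0.35, -0.26, -0.1], 2]
    - [[0, 0, 0], [0, 0, 0], 2]

```text
time_s: 8.45
eef_pos: [0.5272, -0.1586, 0.1891]
ee_rot: [-0.119, 0.316, 0.94, 0.04]
contact_force: [-1.3, 5.1, -11.3]
width: 0.0311
finger_force: 45.0
```

```bash
python3 st.py
```

```text
th 0.2408 r 0.1072 y 0.0001 tilt 0.2519 tilty 0.0009 f rad/tan/y -11.9 -1.3 3.2 T [ 0.77 -0.46 -0.22] q [-0.13  0.49  0.5   1.76 -0.32  1.22  1.42] 8.45 0.031065489688511413
```

send_rows:
  increments:
    - [[1.44, 1.9, 0], [0.34, -0.26, -0.12], 2]
    - [[1.44, 1.9, 0], [0.34, -0.26, -0.14], 2]
    - [[0, 0, 0], [0, 0, 0], 2]

```text
time_s: 8.82
eef_pos: [0.5343, -0.164, 0.1865]
ee_rot: [-0.158, 0.314, 0.935, 0.053]
contact_force: [-1.0, 4.8, -10.9]
width: 0.0315
finger_force: 45.0
```

```bash
python3 st.py
```

```text
th 0.3275 r 0.1072 y 0.0 tilt 0.3341 tilty 0.0008 f rad/tan/y -11.6 -0.0 3.2 T [ 0.58 -0.58 -0.22] q [-0.08  0.55  0.49  1.68 -0.35  1.31  1.45] 8.825 0.031462774513603846
```

send_rows:
  increments:
    - [[1.44, 1.9, 0], [0.34, -0.25, -0.15], 2]
    - [[1.44, 1.9, 0], [0.33, -0.25, -0.17], 2]
    - [[0, 0, 0], [0, 0, 0], 2]

```text
time_s: 9.2
eef_pos: [0.5405, -0.1686, 0.1837]
ee_rot: [-0.197, 0.312, 0.927, 0.066]
contact_force: [-3.6, 7.3, -6.6]
width: 0.0314
finger_force: 45.0
```

```bash
python3 st.py
```

```text
th 0.4037 r 0.1073 y 0.0001 tilt 0.419 tilty 0.0007 f rad/tan/y -9.0 -4.1 3.6 T [ 0.79 -0.1  -0.34] q [-0.04  0.62  0.48  1.6  -0.37  1.41  1.47] 9.2 0.03138782168786443
```

send_rows:
  increments:
    - [[1.44, 1.9, 0], [0.32, -0.25, -0.19], 2]
    - [[1.44, 1.9, 0], [0.32, -0.24, -0.21], 2]
    - [[0, 0, 0], [0, 0, 0], 2]
    - [[0, 0, 0], [0, 0, 0], 2]

```text
time_s: 9.7
eef_pos: [0.5471, -0.1735, 0.1798]
ee_rot: [-0.235, 0.309, 0.918, 0.078]
contact_force: [-2.2, 6.7, -9.0]
width: 0.0311
finger_force: 45.0
```

```bash
python3 st.py; python3 - <<'E'
from h import *
import cv2
a=manip.read_camera("side")[170:300,210:340];b=manip.read_camera("scene")[140:270,180:310]
cv2.imwrite("pics/fin.png",cv2.resize(np.hstack([a,b]),(800,400),interpolation=2))
E
```

```text
th 0.4889 r 0.1073 y 0.0001 tilt 0.5003 tilty 0.0008 f rad/tan/y -10.7 -0.9 4.0 T [ 0.44 -0.48 -0.42] q [-0.    0.68  0.46  1.53 -0.38  1.51  1.49] 9.7 0.031077118821274296
```

View pics/fin.png

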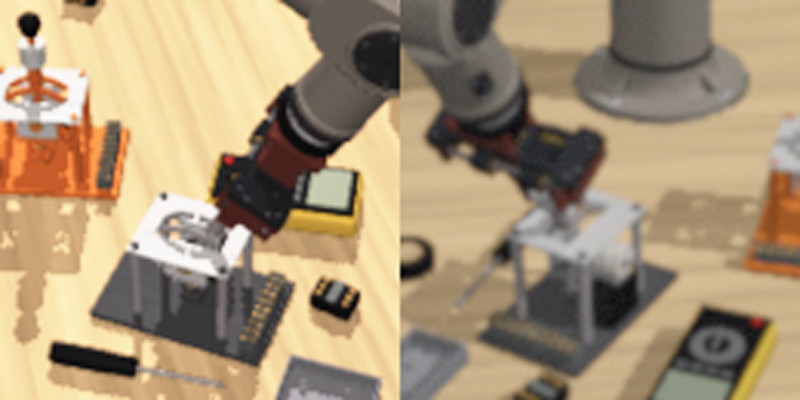

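The picture shows the lever leaning towards the brass strip in the grip, with the bystanders untouched. The measured angle is 0.489 and the push has eased (third click), so I'll nudge 0.6 mm to the notch bottom.

send_rows:
  increments:
    - [[0, 0, 0], [0.04, -0.03, -0.03], 2]
    - [[0, 0, 0], [0, 0, 0], 2]
    - [[0, 0, 0], [0, 0, 0], 2]

```text
time_s: 10.18
eef_pos: [0.5472, -0.1736, 0.1797]
ee_rot: [-0.235, 0.309, 0.918, 0.078]
contact_force: [-3.3, 7.3, -8.8]
width: 0.0314
finger_force: 45.0
```

```bash
python3 st.py
```

```text
th 0.4904 r 0.1074 y 0.0002 tilt 0.5007 tilty 0.0008 f rad/tan/y -11.0 -2.1 3.8 T [ 0.59 -0.29 -0.41] q [-0.    0.68  0.46  1.53 -0.38  1.51  1.49] 10.175 0.03142454008810313
```

The nudge raised the push by about 1 N with almost no movement, so the roller is seated in the third notch. The collar is still against its stop, with an 11 N pull along the rod. Handing in.

```bash
python3 -c "
from rig import manip
print(manip.job_done())"
```

```text
the job is handed in; nothing more can be done
None
```

I lifted the locking collar to its stop, pushed the lever three clicks towards the terminal strip, and handed the job in at about 10 s with the arm still holding it in the third notch (measured at about 0.49 rad); nothing else on the bench was touched.

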